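# Puff the sprung cradle clean, then press the round flask down in it and hold

## Task

Blow the sample cradle clean by pressing the sprung nozzle cap of the fixed air canister beside it right down and letting it spring back up. Then lift the round flask out of its cork ring, seat it bulb-down and upright in the cradle's sprung ring, and gently push the ring all the way down to its stop by pushing on the flask only, not on the cradle. Finish while still holding the flask pressed down like that, without letting go, and leave the other things on the bench where they are.

Things in the scene. Friction and masses are not known exactly. Their poses are not given: they have to be found in the camera images.
- flask: Amber round-bottom flask, about 0.15 kg, upright in a cork ring; the only round-bulbed glassware. Origin: lowest point of the bulb; z up along the neck. Bulb: sphere of 64 mm diameter centred 32 mm above the origin. Neck (grip here): 26 mm diameter from 61 to 106 mm above the origin, then a glass lip 29 mm wide and 4 mm high, then a white stopper 25 mm wide, its top at 126 mm.
- flask_bulb (a point): Centre of the flask's bulb, 32 mm above the flask's origin, on its axis.
- flask_neck (a point): Point on the flask's axis in the middle of the neck, 88 mm above the flask's origin: the place to grip.
- cork_ring: Loose cork ring the flask starts in: 84 mm outer diameter, 48 mm hole, 30 mm high. Origin at the centre of its underside. The flask's bulb sits in the hole, with its lowest point about 19 mm above the bench.
- cradle: Sprung ring cradle, fixed: aluminium base plate 110 x 110 x 12 mm; a grey ring (part of this body) slides down three steel rods on coil springs. Rods 44 mm from the axis, at 90, 210 and 330 degrees from x, topped by dark nuts 79 mm above the bench. Origin at the centre of the plate's underside; z up; x and y along the plate's edges.
- ring_top (a point): Centre of the hole in the top face of the cradle's grey ring. Ring 68 mm outer and 50 mm inner diameter, 12 mm high; its top face is 70 mm above the bench when up and 48 mm when fully down. A seated flask has its bulb centre 20 mm above this point. The point moves with the ring.
- spring_ring (a joint): How far the cradle's ring is pressed down (m): 0 is up, 0.022 is the lower stop. The springs push up with about 3 N at the top and 11 N at the stop; the flask's own weight does not press it down.
- canister: White air-duster canister, fixed to the bench in a round dark foot (68 mm wide); body 47 mm in diameter, 150 mm high over its cap. It stands beside the cradle with its short nozzle towards it. Origin at the centre of its underside, z up, nozzle along its -y.
- cap_top (a point): Centre of the flat top of the canister's white sprung nozzle cap, a 28 mm wide round button, 16 mm high, its top 150 mm above the bench when up. The point moves with the cap.
- nozzle_cap (a joint): How far the nozzle cap is pressed down (m): 0 is up, 0.006 is the stop. Its spring pushes back with about 2 N at the top and 6 N at the stop; it springs up when let go.
- vial_a: Loose amber vial, 38 mm wide, 74 mm high; not part of the job. Origin at the centre of its underside.
- vial_b: Another such vial, not part of the job.
- vial_c: Another such vial, not part of the job.
- conical: Loose amber conical flask with white stopper, 68 mm wide at its foot, 110 mm high; not part of the job. Origin at the centre of its underside.
- beaker: Loose glass beaker, 68 mm wide, 85 mm high; not part of the job. Origin at the centre of its underside.
- jar: Loose white jar with grey cap, 60 mm wide, 70 mm high; not part of the job. Origin at the centre of its underside.
- spatula: Loose thin steel lab spatula, 160 mm long, 4 mm thick, lying flat; not part of the job. Its length is its x axis.
Things that resemble listed ones, but are neither listed nor needed, are in the scene too. What is shaped like the cradle but blue or red is not meant.

How it is judged:
By the outcome, as a careful person would: the job done as asked, in the order asked, and still so for the second after the job is handed in, while the arm keeps its last pose, push and grip.
It also fails if it takes over 54 s, if anything falls off the work surface, if the arm or the gripper's body presses on something with over 40 N, if the wrist force passes 120 N, or if a joint passes its speed limit or range.

## Robot

A 6-joint arm with a two-finger parallel gripper is mounted at the origin on the work surface. World frame = base frame: x ahead of the robot, y to its left, z up, the work surface at z = 0. Lengths are in m, angles in degrees, forces in N, time in s.
With the tool pointing down it reaches from about 0.3 to 0.75 m from the base axis. Payload 8.5 kg.
Tool frame: the origin (TCP) lies at the very end of the fingers, on their centre line; the grasp point (between the pads) lies 19 mm behind it (env.tcp_to_grasp is the distance from the TCP to the grasp point, in m); z points along the fingers, y is the line along which they close (so a half turn about z gives the same grasp; the last joint's range is limited). The gripper opens to 85 mm and grips with 20 to 120 N. Pads are 22 mm wide; open, the fingers measure 114 mm over their backs; the gripper's body (76 mm by 85 mm) begins 54 mm behind the grasp point. The pads swing forward as they close: fully open they stand 13 mm farther back than shut.
Start: joints at [-87.221, 21.807, 74.336, -0, 83.858, -12.336], TCP at [0.143, -0.531, 0.231] pointing down, gripper open.
Joint ranges: [-178.18, 178.18], [-50.72, 133.34], [12.68, 142.11], [-81.47, 261.47], [9.98, 163.14], [-165.26, 165.26]. Speed limits (degrees/s): [136.94, 136.94, 180, 180, 180, 180].

## Interface

Orientations are given as a 3x3 rotation matrix whose columns are the frame's x, y, z axes.
In Python, from rig import status, get_image, env gives the robot as it stands.
- The arm moves only by the shell command python3 -m handwheel 'ROWS' [FORCE]. ROWS is text: rows parted by semicolons, each of 7 numbers parted by spaces: the shift along the world's x, y, z in cm, then the turn, a rotation vector about the world's x, y, z in degrees, then the opening, from 0 (shut) to 1 (fully open). In form: dx dy dz wx wy wz gripper; .... A call has 1 to 8 rows; each row is the pose to reach, as a shift and turn from the pose commanded when the call began; what a row does not reach only later rows make up. A row lasts 1/12 s, in which the tool goes at most 41.7 mm and 7.16 degrees, less where a joint would pass 70% of its speed; a pose out of reach is approached as far as the arm can. A call with a gripper value outside its range is refused whole. The fingers move at their own pace and stop on an object; FORCE is the grip in N (left out, the last holds). Time passes only in rows, so rows that repeat a pose let the fingers close. It gives the time, the measured TCP pose, the force, the opening and the grip force at its end, in the units of the state.
- status.observe(): the state, without advancing time (a new reading comes with each control period).
- get_image(name): name is "side" or "top"; returns a dict with "color" (384x512x3 uint8, red, green, blue), "vertical_fov" (degrees; the focal length in pixels is half the picture's height over the tangent of half this angle, whatever the lens; pixels are square), "cx", "cy" (the principal point, pixels), "k1" (the pictures are not rectified: a ray, as slopes to the right and down, at radius r is drawn at 1 + k1 r^2 times it, then the intrinsics apply), "xyz" and "orientation" of the camera in the world. Camera axes: x right, y down, z forward; pixel columns grow to the right and rows downward; lengths in m; the calibration is good to about 2 mm. A picture is of the moment at which its call begins. There is no depth.
- env.close_job(): hands the job in; it is judged then, once.
The state is a dict: "time_s": time; "q": joint angles; "qvel": joint speeds; "joint_efforts": joint torques, N m; "position": TCP position; "tool_rot": TCP orientation; "ft_force": force on the tool from outside, world axes, zero at the start; "wrist_torque": the same for the moment, N m; "grip_width": finger opening in m; "gripper_force": force on a finger pad.
Only numpy, scipy, OpenCV 4.12 (cv2) and the standard library are available. Lean on these libraries where they do the work, as an engineer would, in place of code of your own. Each camera call takes 0.05 s, during which the arm holds its last target. There are 200 camera calls.

## Working session

There is one attempt and no reset: what is moved stays moved. The work goes in short steps, Python scripts to look and compute and a shell command to move; the robot and the scene stay as the last step left them, time stands still between calls to the robot, and variables do not carry over. Pictures are saved under pics/ and viewed, at most 10 in all, crops included, and the job is handed in when it is done.

```bash
mkdir -p pics
cat > h.py <<'E'
import numpy as np, cv2, json
from rig import status,get_image,env
def snap(n,f):
    d=get_image(n); cv2.imwrite('pics/'+f+'.png',d['color'][:,:,::-1])
    np.save('pics/'+f+'.npy',d,allow_pickle=True); return d
def load(f): return np.load('pics/'+f+'.npy',allow_pickle=True).item()
def K(d):
    f=192/np.tan(np.radians(d['vertical_fov'])/2); return np.array([[f,0,d['cx']],[0,f,d['cy']],[0,0,1.]])
def ray(d,u,v):
    p=cv2.undistortPoints(np.array([[[u,v]]],float),K(d),np.array([d['k1'],0,0,0.]))[0,0]
    r=np.array(d['orientation'])@np.array([p[0],p[1],1]); return np.array(d['xyz']),r/np.linalg.norm(r)
def at_z(d,u,v,z):
    o,r=ray(d,u,v); return o+r*(z-o[2])/r[2]
def proj(d,P):
    c=(np.atleast_2d(P)-np.array(d['xyz']))@np.array(d['orientation'])
    return cv2.projectPoints(c,np.zeros(3),np.zeros(3),K(d),np.array([d['k1'],0,0,0.]))[0][:,0]
E
python3 - <<'E'
from h import *
for n in('top','side'):
    d=snap(n,n+'0'); print(n,d['xyz'],np.round(d['orientation'],3).tolist(),d['vertical_fov'],d['k1'])
a=cv2.imread('pics/top0.png')
print(a.shape, status.observe()['time_s'])
E
```

```text
top [0.33215216 0.02871264 1.52148656] [[0.027, -0.987, 0.161], [-1.0, -0.027, 0.003], [0.001, -0.161, -0.987]] 43.09237506272311 -0.19610785642897233
side [0.32544809 1.01995717 0.84046484] [[-0.967, -0.159, 0.2], [-0.255, 0.548, -0.797], [0.017, -0.821, -0.57]] 48.59976702408643 -0.012284792015446556
(384, 512, 3) 0.1
```

View pics/top0.png

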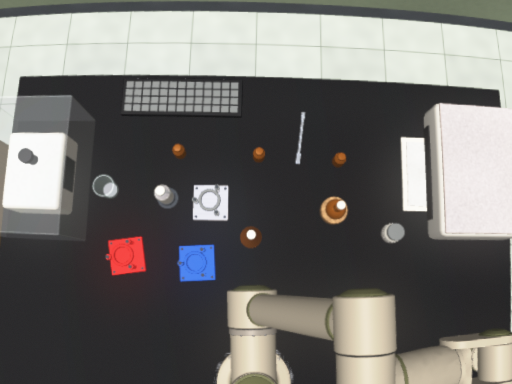

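View pics/side0.png

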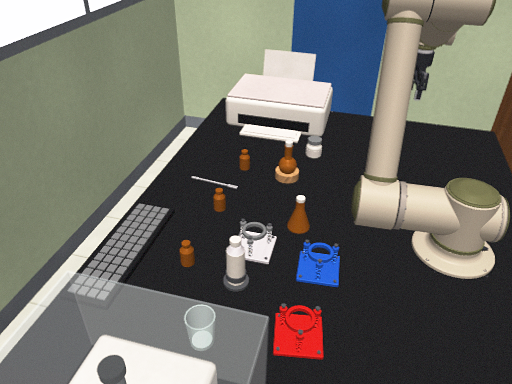

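Candidates for the flask, in top and side pixels: round-bulbed in the cork ring, top (335,208) and side (288,165); conical, top (251,236) and side (299,215). The first fits because it has a round bulb in a cork ring. For the cradle, the grey one at top (210,201) fits, and the blue (197,262) and red (126,256) ones don't. The canister is at top (165,195). I'll confirm all this in one crop.

Run:
```python
from h import *
t=cv2.imread('pics/top0.png');s=cv2.imread('pics/side0.png')
def c(a,x0,x1,y0,y1,k): return cv2.resize(a[y0:y1,x0:x1],None,fx=k,fy=k,interpolation=cv2.INTER_CUBIC)
A=np.hstack([c(t,140,240,175,235,5),c(t,310,360,180,240,5)])
B=np.hstack([c(s,255,320,135,190,5),c(s,215,285,215,295,5)[:,:]][:1]); B2=c(s,215,285,220,292,4)
H=np.zeros((300,800,3),np.uint8); H[:275,:325]=B; H[:288,340:620]=B2
O=np.zeros((600,800,3),np.uint8);O[:300,:750]=A;O[300:]=H
cv2.imwrite('pics/crop0.png',O)
```

```text
(no output)
```

View pics/crop0.png

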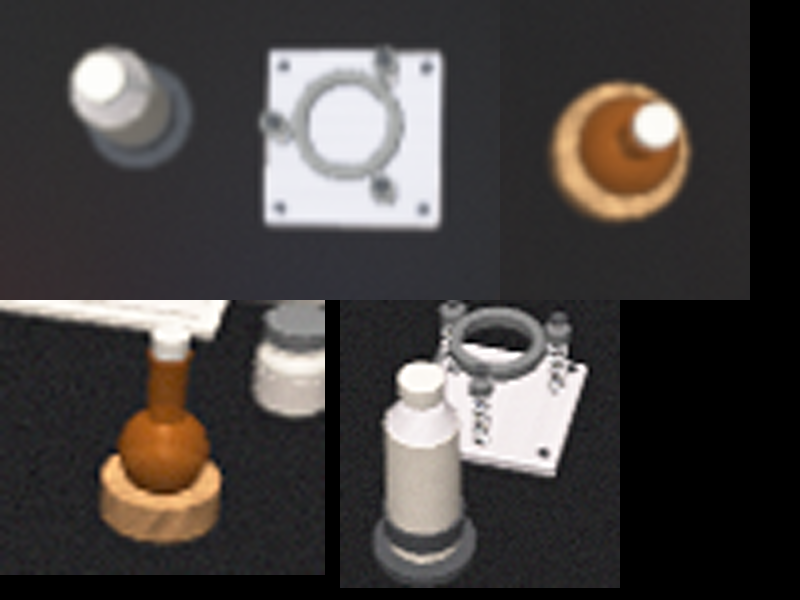

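The crop confirms the round-bulbed flask in the cork ring, with its stopper top at about (340.6,199.6). It also shows the grey ring cradle, hole at about (209,199.6), and the canister cap top at about (159.5,190). Next I'll compute positions.

Run:
```python
from h import *
t=load('top0');s=load('side0')
for n,a,b,z in(('cap',(159.4,190.0),(235.0,237),.15),('ring',(209.2,199.6),(254.5,229.4),.07),('stop',(340.8,199.6),(288.8,140.4),.145)):
    A=at_z(t,*a,z);B=at_z(s,*b,z)
    o1,r1=ray(t,*a);o2,r2=ray(s,*b)
    x=np.linalg.lstsq(np.c_[r1,-r2],o2-o1,rcond=None)[0]
    print(n,A.round(4),B.round(4),'tri',((o1+x[0]*r1+o2+x[1]*r2)/2).round(4))
# plate corners at z=.012, cork ring
for c in((267,50),(441,52),(441,227),(265,226)): print('plate',at_z(t,140+c[0]/5-.4,175+c[1]/5-.4,.012).round(4))
print('cork',at_z(t,310+(621-500)/5-.4,180-0+ (152)/5-.4,.03).round(4))
o=status.observe();print(o['time_s'],np.round(o['tool_rot'],3).tolist(),np.round(o['position'],4),o['grip_width'],env.tcp_to_grasp)
for c in((251,236),(178,150),(259,153),(340,158),(392,232)): print(c,at_z(t,*c,.08).round(3))
```

```text
cap [0.5629 0.2868 0.15  ] [0.5664 0.2815 0.15  ] tri [0.5635 0.2862 0.1543]
ring [0.5509 0.1483 0.07  ] [0.5518 0.1512 0.07  ] tri [0.5519 0.1486 0.0677]
stop [ 0.5498 -0.2367  0.145 ] [ 0.5388 -0.242   0.145 ] tri [ 0.5435 -0.2364  0.1486]
plate [0.6062 0.2064 0.012 ]
plate [0.6079 0.0961 0.012 ]
plate [0.4969 0.0925 0.012 ]
plate [0.4944 0.2027 0.012 ]
cork [ 0.5347 -0.2367  0.03  ]
0.1 [[0.965, 0.261, -0.0], [0.261, -0.965, 0.001], [0.0, -0.001, -1.0]] [ 0.1434 -0.5307  0.2308] 0.08538527517344563 0.0187
(251, 236) [0.444 0.019 0.08 ]
(178, 150) [0.701 0.25  0.08 ]
(259, 153) [0.697 0.001 0.08 ]
(340, 158) [ 0.689 -0.248  0.08 ]
(392, 232) [ 0.465 -0.407  0.08 ]
```

```bash
python3 -m handwheel '42 81.6 0 0 0 0 0;42 81.6 0 0 0 0 0;42 81.6 0 0 0 0 0;42 81.6 0 0 0 0 0;42 81.6 0 0 0 0 0;42 81.6 0 0 0 0 0;42 81.6 0 0 0 0 0;42 81.6 0 0 0 0 0' 50
```

```text
time_s: 0.77
position: [0.2962, -0.2326, 0.2312]
tool_rot: [[0.966, 0.26, -0.0], [0.26, -0.966, 0.0], [0.0, -0.0, -1.0]]
ft_force: [1.5, -1.1, -0.3]
grip_width: 0.0003
gripper_force: 0.0
```

```bash
python3 -m handwheel '26.7 51.7 0 0 0 0 0;26.7 51.7 0 0 0 0 0;26.7 51.7 0 0 0 0 0;26.7 51.7 0 0 0 0 0;26.7 51.7 0 0 0 0 0;26.7 51.7 0 0 0 0 0;26.7 51.7 0 0 0 0 0;26.7 51.7 0 0 0 0 0'
```

```text
time_s: 1.43
position: [0.4492, 0.0639, 0.2312]
tool_rot: [[0.965, 0.261, -0.0], [0.261, -0.965, -0.0], [-0.0, -0.0, -1.0]]
ft_force: [0.2, -0.4, 0.4]
grip_width: -0.0003
gripper_force: 0.0
```

```bash
python3 -c "
from h import *
o=status.observe();print(((np.array([.564,.285,.17])-o['position'])*100).round(2),o['qvel'])"
```

```text
[11.48 22.11 -6.12] [ 63.29502568  28.5864617  -37.83320939  -0.09989221   8.59912131
  63.03577467]
```

```bash
python3 -m handwheel '11.5 22.1 -1 0 0 0 0;11.5 22.1 -1 0 0 0 0;11.5 22.1 -1 0 0 0 0;11.5 22.1 -1 0 0 0 0;11.5 22.1 -1 0 0 0 0;11.5 22.1 -1 0 0 0 0;11.5 22.1 -6 0 0 0 0;11.5 22.1 -6 0 0 0 0'
python3 - <<'E'
from h import *
o=status.observe();print(o['position'],o['time_s'])
t=snap('top','t1');s=snap('side','s1')
for d,n in((t,'top'),(s,'side')): print(proj(d,[o['position'],[.564,.285,.15]]).round(1))
t=cv2.resize(t['color'][165:225,130:200,::-1],None,fx=5,fy=5);s=cv2.resize(s['color'][190:290,195:275,::-1],None,fx=5,fy=5)
O=np.zeros((500,760,3),np.uint8);O[:300,:350]=t;O[:,360:760]=s;cv2.imwrite('pics/c1.png',O)
E
```

```text
time_s: 2.1
position: [0.5626, 0.2838, 0.1658]
tool_rot: [[0.965, 0.263, -0.007], [0.263, -0.965, -0.002], [-0.007, 0.0, -1.0]]
ft_force: [-0.8, -1.0, -2.2]
grip_width: -0.0002
gripper_force: 0.0
[0.56259477 0.28384787 0.1658146 ] 2.1
[[159.4 189.2]
 [160.  189.6]]
[[236.1 233. ]
 [235.5 238.1]]
```

View pics/c1.png

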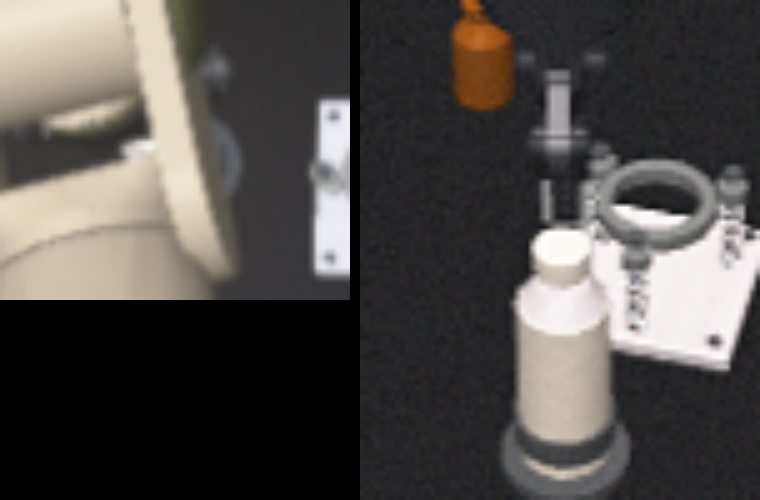

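The side view shows the shut fingertips, at about crop (565,220), centred just above the cap at (563,243). I'll press down.

```bash
python3 -m handwheel '0 0 -1 0 0 0 0;0 0 -1.5 0 0 0 0;0 0 -1.8 0 0 0 0;0 0 -2.0 0 0 0 0;0 0 -2.2 0 0 0 0;0 0 -2.2 0 0 0 0'
```

```text
time_s: 2.7
position: [0.5641, 0.2823, 0.1497]
tool_rot: [[0.965, 0.26, 0.001], [0.26, -0.965, -0.0], [0.001, 0.0, -1.0]]
ft_force: [-0.7, -1.8, 2.6]
grip_width: 0.0
gripper_force: 1.1
```

```bash
python3 -m handwheel '0 0 -0.2 0 0 0 0;0 0 -0.4 0 0 0 0;0 0 -0.6 0 0 0 0;0 0 -0.7 0 0 0 0;0 0 -0.7 0 0 0 0;0 0 -0.7 0 0 0 0'
```

```text
time_s: 3.2
position: [0.5642, 0.2825, 0.144]
tool_rot: [[0.965, 0.261, 0.002], [0.261, -0.965, 0.0], [0.002, 0.001, -1.0]]
ft_force: [-3.5, -3.0, 11.5]
grip_width: -0.0002
gripper_force: 6.1
```

At 11.5 N, against the 6 N spring, the cap is at its stop. I'll push slightly more, then release.

```bash
python3 -m handwheel '0 0 -0.1 0 0 0 0;0 0 -0.1 0 0 0 0;0 0 -0.1 0 0 0 0;0 0 -0.1 0 0 0 0'; python3 -m handwheel '0 0 0.5 0 0 0 0;0 0 2 0 0 0 0;0 0 6 0 0 0 0;0 0 10 0 0 0 0;0 0 10 0 0 0 0'
```

```text
time_s: 3.53
position: [0.5643, 0.2825, 0.1439]
tool_rot: [[0.965, 0.261, 0.003], [0.261, -0.965, 0.0], [0.003, 0.001, -1.0]]
ft_force: [-5.3, -4.1, 18.2]
grip_width: 0.0001
gripper_force: 8.9
time_s: 3.95
position: [0.566, 0.2835, 0.2493]
tool_rot: [[0.965, 0.261, 0.013], [0.261, -0.965, 0.004], [0.014, -0.001, -1.0]]
ft_force: [0.2, -0.2, 0.3]
grip_width: 0.0002
gripper_force: 0.0
```

Run:
```python
from h import *
o=status.observe();print(((np.array([.5365,-.238,.24])-o['position'])*100).round(2))
t=load('top0');s=load('side0')
print(at_z(t,340.8,204.6,.145),at_z(s,288.8,140.4,.145))
```

```text
[ -2.95 -52.15  -0.93]
[ 0.53523906 -0.23669211  0.145     ] [ 0.53876396 -0.24199987  0.145     ]
```

```bash
python3 -m handwheel '-2.9 -52.1 0 0 0 0 1;-2.9 -52.1 0 0 0 0 1;-2.9 -52.1 0 0 0 0 1;-2.9 -52.1 0 0 0 0 1;-2.9 -52.1 0 0 0 0 1;-2.9 -52.1 0 0 0 0 1;-2.9 -52.1 0 0 0 0 1;-2.9 -52.1 0 0 0 0 1'
```

```text
time_s: 4.62
position: [0.5449, -0.052, 0.241]
tool_rot: [[0.965, 0.261, 0.0], [0.261, -0.965, 0.0], [0.0, -0.0, -1.0]]
ft_force: [0.4, -0.2, -0.2]
grip_width: 0.0853
gripper_force: 0.0
```

```bash
python3 -m handwheel '-1.1 -19 0 0 0 0 1;-1.1 -19 0 0 0 0 1;-1.1 -19 0 0 0 0 1;-1.1 -19 0 0 0 0 1;-1.1 -19 0 0 0 0 1;-1.1 -19 0 0 0 0 1;-1.1 -19 0 0 0 0 1'
python3 - <<'E'
from h import *
o=status.observe();print(((np.array([.537,-.238,.088])-o['position'])*100).round(2))
s=snap('side','s2');a=s['color'][80:200,240:340,::-1].copy()
p=proj(s,[o['position']]);print(p)
cv2.imwrite('pics/c2.png',cv2.resize(a,None,fx=5,fy=5))
E
```

```text
time_s: 5.2
position: [0.5342, -0.241, 0.2405]
tool_rot: [[0.966, 0.259, -0.0], [0.259, -0.966, 0.001], [-0.0, -0.001, -1.0]]
ft_force: [0.7, 0.9, -0.0]
grip_width: 0.0852
gripper_force: 0.0
[  0.28   0.3  -15.25]
[[291.80419674 114.94634382]]
```

View pics/c2.png

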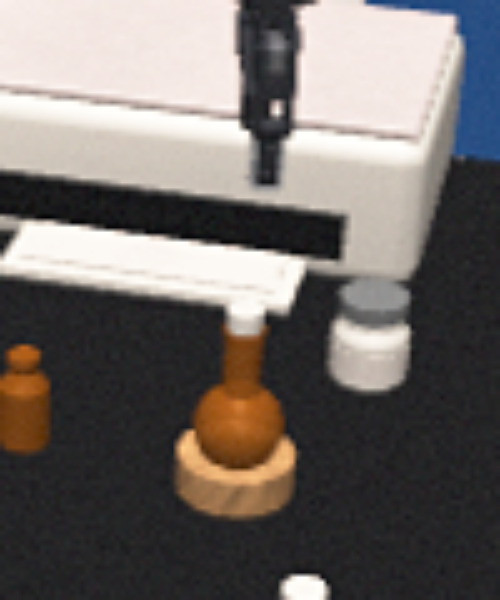

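The open gripper is above the flask, with the stopper at crop (246,318), and the bulb stands upright in the ring. I'll descend and close.

```bash
python3 -m handwheel '0.2 0.3 -1 0 0 0 1;0.2 0.3 -5 0 0 0 1;0.2 0.3 -9 0 0 0 1;0.2 0.3 -12 0 0 0 1;0.2 0.3 -14 0 0 0 1;0.2 0.3 -15.2 0 0 0 1;0.2 0.3 -15.2 0 0 0 1;0.2 0.3 -15.2 0 0 0 1'
```

```text
time_s: 5.92
position: [0.5366, -0.2358, 0.089]
tool_rot: [[0.965, 0.262, -0.001], [0.262, -0.965, 0.001], [-0.001, -0.001, -1.0]]
ft_force: [-0.1, 0.0, 0.2]
grip_width: 0.0856
gripper_force: 0.0
```

```bash
python3 -m handwheel '0 -0.15 0 0 0 0 0.4;0 -0.15 0 0 0 0 0.4;0 -0.15 0 0 0 0 0;0 -0.15 0 0 0 0 0;0 -0.15 0 0 0 0 0;0 -0.15 0 0 0 0 0;0 -0.15 0 0 0 0 0;0 -0.15 0 0 0 0 0' 60; python3 -m handwheel '0 0 0.5 0 0 0 0;0 0 1.5 0 0 0 0;0 0 3 0 0 0 0;0 0 4 0 0 0 0;0 0 4 0 0 0 0'
```

```text
time_s: 6.58
position: [0.5364, -0.2385, 0.0897]
tool_rot: [[0.965, 0.261, 0.0], [0.261, -0.965, 0.0], [0.0, -0.0, -1.0]]
ft_force: [-1.5, 2.5, 5.4]
grip_width: 0.0257
gripper_force: 58.5
time_s: 7.0
position: [0.5373, -0.2395, 0.1319]
tool_rot: [[0.965, 0.261, 0.004], [0.261, -0.965, -0.003], [0.003, 0.004, -1.0]]
ft_force: [0.7, -0.7, -1.3]
grip_width: 0.0254
gripper_force: 58.8
```

Run:
```python
from h import *
o=status.observe();P=np.array(o['position'])
s=snap('side','s3');a=s['color'][70:200,240:340,::-1].copy()
b=cv2.resize(a,None,fx=4.5,fy=4.5)
for z in(-.107+.019,-.069+.0,.0): pass
for p in proj(s,[P+[0,0,.019-.088],P,P+[0,0,.019-.088+.032]]): cv2.circle(b,(int((p[0]-240)*4.5),int((p[1]-70)*4.5)),2,(0,255,0),-1)
cv2.imwrite('pics/c3.png',b)
```

```text
(no output)
```

View pics/c3.png

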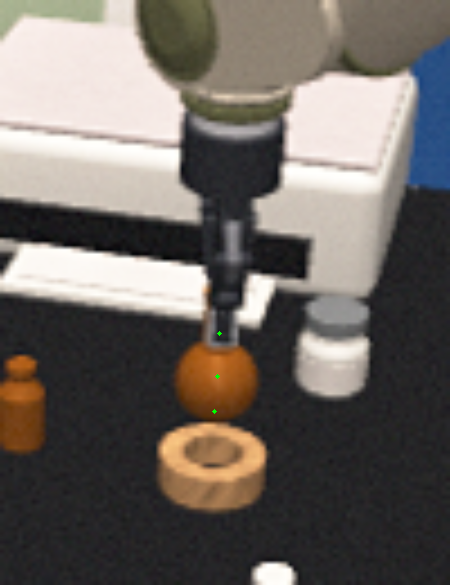

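The flask is held upright (bulb at crop (217,380), matching prediction), and the cork ring stayed in place. I'll carry it over to the cradle.

```bash
python3 -m handwheel '0 0 2 0 0 0 0;0.2 4 5 0 0 0 0;0.5 8 8 0 0 0 0;1.4 38.8 8 0 0 0 0;1.4 38.8 8 0 0 0 0;1.4 38.8 8 0 0 0 0;1.4 38.8 8 0 0 0 0;1.4 38.8 8 0 0 0 0'; python3 -c "
from h import *
o=status.observe();print(((np.array([.5515,.149,.21])-o['position'])*100).round(2))"
```

```text
time_s: 7.72
position: [0.5463, 0.0379, 0.2052]
tool_rot: [[0.965, 0.26, -0.001], [0.26, -0.965, 0.0], [-0.001, -0.0, -1.0]]
ft_force: [0.7, -0.3, -1.5]
grip_width: 0.0256
gripper_force: 59.3
[ 0.52 11.11  0.48]
```

```bash
python3 -m handwheel '0.2 4 0 0 0 0 0;0.4 8 0 0 0 0 0;0.5 10 0 0 0 0 0;0.5 11.1 0 0 0 0 0;0.5 11.1 -2 0 0 0 0;0.5 11.1 -4 0 0 0 0;0.5 11.1 -4 0 0 0 0;0.5 11.1 -4 0 0 0 0'
python3 - <<'E'
from h import *
o=status.observe();P=np.array(o['position']);print(P)
s=snap('side','s4');t=snap('top','t4')
A=cv2.resize(s['color'][170:280,205:305,::-1],None,fx=5,fy=5)
for p in proj(s,[P,P-[0,0,.0387],[.5515,.149,.07]]): cv2.circle(A,(int((p[0]-205)*5+2),int((p[1]-170)*5+2)),2,(0,255,0),-1)
B=cv2.resize(t['color'][170:230,185:240,::-1],None,fx=5,fy=5)
O=np.zeros((550,780,3),np.uint8);O[:,:500]=A;O[:300,505:780]=B;cv2.imwrite('pics/c4.png',O)
E
```

```text
time_s: 8.38
position: [0.5516, 0.1462, 0.1651]
tool_rot: [[0.966, 0.26, -0.003], [0.26, -0.966, -0.0], [-0.003, -0.0, -1.0]]
ft_force: [-0.0, 0.3, -0.5]
grip_width: 0.0255
gripper_force: 59.5
[0.55157812 0.14619786 0.1650923 ]
```

View pics/c4.png

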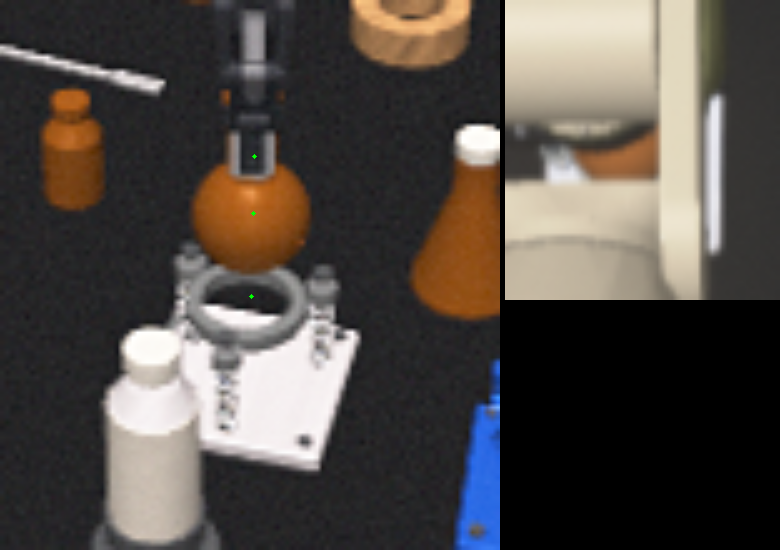

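The bulb (crop 251,213) is above the ring hole (crop 249,297), both within 1 px of prediction. I'll add about 0.2 cm in y and descend gently.

```bash
python3 -m handwheel '0 0 -0.5 0 0 0 0;0 0 -1.2 0 0 0 0;0 0 -2 0 0 0 0;0 0 -2.5 0 0 0 0;0 0 -3.0 0 0 0 0;0 0 -3.0 0 0 0 0;0 0 -3.0 0 0 0 0;0 0 -3.0 0 0 0 0'
```

```text
time_s: 9.15
position: [0.552, 0.147, 0.136]
tool_rot: [[0.965, 0.261, 0.0], [0.261, -0.965, 0.0], [0.0, 0.0, -1.0]]
ft_force: [-0.5, 0.6, -1.7]
grip_width: 0.0255
gripper_force: 59.6
```

```bash
python3 -m handwheel '0 0.2 0 0 0 0 0;0 0.2 -0.3 0 0 0 0;0 0.2 -0.6 0 0 0 0;0 0.2 -0.8 0 0 0 0;0 0.2 -1 0 0 0 0;0 0.2 -1 0 0 0 0;0 0.2 -1 0 0 0 0'
```

```text
time_s: 9.73
position: [0.5522, 0.149, 0.1261]
tool_rot: [[0.965, 0.261, 0.001], [0.261, -0.965, 0.0], [0.001, 0.0, -1.0]]
ft_force: [1.3, -0.7, 1.8]
grip_width: 0.0254
gripper_force: 59.6
```

Contact adds about (1.8, -1.3, 3.5) N. I'll shift about 1 mm in +x and -y to centre the flask, then press.

```bash
python3 -m handwheel '0.1 -0.08 0 0 0 0 0;0.1 -0.08 0 0 0 0 0;0.1 -0.08 -0.3 0 0 0 0;0.1 -0.08 -0.5 0 0 0 0;0.1 -0.08 -0.5 0 0 0 0;0.1 -0.08 -0.5 0 0 0 0'
```

```text
time_s: 10.23
position: [0.5528, 0.1484, 0.1207]
tool_rot: [[0.965, 0.261, -0.0], [0.261, -0.965, 0.0], [-0.0, -0.0, -1.0]]
ft_force: [-1.1, 3.5, 4.0]
grip_width: 0.0254
gripper_force: 60.8
```

```bash
python3 -m handwheel '-0.02 0.05 -0.1 0 0 0 0;-0.02 0.05 -0.4 0 0 0 0;-0.02 0.05 -0.7 0 0 0 0;-0.02 0.05 -1 0 0 0 0;-0.02 0.05 -1.2 0 0 0 0;-0.02 0.05 -1.2 0 0 0 0;-0.02 0.05 -1.2 0 0 0 0'
```

```text
time_s: 10.82
position: [0.5529, 0.1487, 0.109]
tool_rot: [[0.965, 0.261, 0.001], [0.261, -0.965, -0.0], [0.001, 0.0, -1.0]]
ft_force: [-1.7, 2.5, 7.3]
grip_width: 0.0256
gripper_force: 60.3
```

```bash
python3 -m handwheel '0 0 -0.1 0 0 0 0;0 0 -0.2 0 0 0 0;0 0 -0.3 0 0 0 0;0 0 -0.3 0 0 0 0;0 0 -0.3 0 0 0 0'
```

```text
time_s: 11.23
position: [0.553, 0.1487, 0.1064]
tool_rot: [[0.965, 0.261, 0.001], [0.261, -0.965, -0.0], [0.001, 0.0, -1.0]]
ft_force: [-0.7, 2.3, 9.1]
grip_width: 0.0255
gripper_force: 60.5
```

```bash
python3 -m handwheel '0 0 -0.05 0 0 0 0;0 0 -0.1 0 0 0 0;0 0 -0.1 0 0 0 0;0 0 -0.1 0 0 0 0'
```

```text
time_s: 11.57
position: [0.5533, 0.1488, 0.1062]
tool_rot: [[0.965, 0.261, 0.003], [0.261, -0.965, 0.0], [0.003, 0.001, -1.0]]
ft_force: [-1.7, 2.3, 14.7]
grip_width: 0.0254
gripper_force: 60.1
```

The force jumped to about 16 N with almost no travel, so the ring is at its stop. I'll hold there and check with a picture.

```bash
python3 -m handwheel '0 0 0 0 0 0 0;0 0 0 0 0 0 0;0 0 0 0 0 0 0;0 0 0 0 0 0 0'
python3 - <<'E'
from h import *
s=snap('side','s5')
A=cv2.resize(s['color'][170:290,205:345,::-1],None,fx=5,fy=5)
P=np.array(status.observe()['position'])
for p in proj(s,[P-[0,0,.0387],[.553,.149,.068],[.5515-.034,.149,.048]]): cv2.circle(A,(int((p[0]-205)*5+2),int((p[1]-170)*5+2)),2,(0,255,0),-1)
cv2.imwrite('pics/c5.png',A)
E
```

```text
time_s: 11.9
position: [0.5533, 0.1488, 0.1061]
tool_rot: [[0.965, 0.261, 0.003], [0.261, -0.965, 0.0], [0.003, 0.001, -1.0]]
ft_force: [-2.6, 2.6, 14.4]
grip_width: 0.0255
gripper_force: 60.1
```

View pics/c5.png

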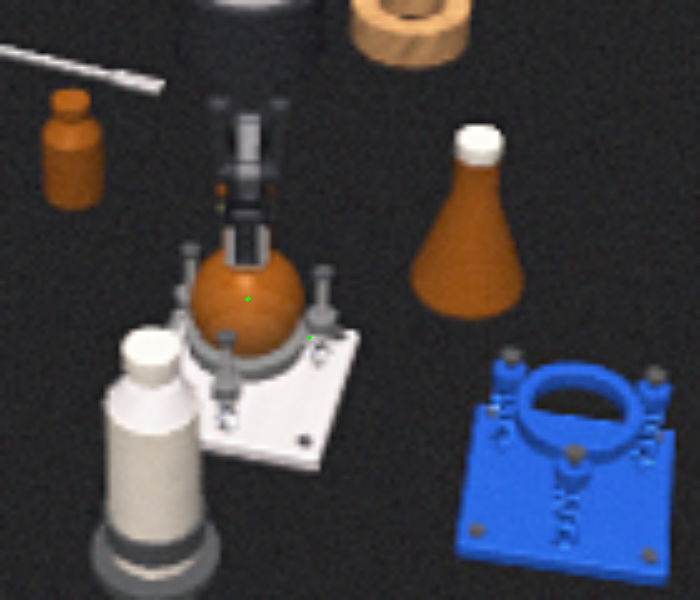

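The flask is seated upright in the ring (bulb at crop (247,300)) and the ring is down with its springs compressed. The other objects in view look undisturbed and the cap is back up, so I'm handing it in.

```bash
python3 -c "
from rig import env
print(env.close_job())"
```

```text
the job is handed in; nothing more can be done
None
```

The job is handed in at about 12 s: the cap was pressed to its stop and sprang back, and the flask sits upright in the grey cradle, still gripped and held down at the ring's stop with about 16 N; the hand-in call gave no verdict.

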